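Index the inkstone a quarter turn for the next border panel

ROBOT

A 6-joint arm with a two-finger parallel gripper is mounted at the origin on the work surface. World frame = base frame: x ahead of the robot, y to its left, z up, the work surface at z = 0. Lengths are in m, angles in rad, forces in N, time in s.
With the tool pointing down it reaches from about 0.3 to 0.875 m from the base axis. Payload 6.4 kg.
Tool frame: the origin (TCP) lies midway between the tips of the shut fingers; the grasp point (between the pads) lies 19 mm behind it; z points along the fingers, y is the line along which they close (so a half turn about z gives the same grasp; the last joint's range is limited). The gripper opens to 85 mm and grips with 20 to 120 N. Pads are 22 mm wide; open, the fingers measure 114 mm over their backs; the gripper's body (76 mm by 85 mm) begins 54 mm behind the grasp point. The pads swing forward as they close: fully open they stand 13 mm farther back than shut.
Start: joints at [-1.458, 0.181, 1.607, -0, 1.354, -0.206], TCP at [0.18, -0.546, 0.231] pointing down, gripper open.
Joint ranges: [-2.99, 2.99], [-0.89, 2.07], [0.3, 2.58], [-1.14, 4.28], [0, 2.63], [-3.12, 3.12]. Speed limits (rad/s): [2.57, 2.57, 3.01, 3.14, 3.14, 3.14].

INTERFACE

Orientations are given as a unit quaternion [w, x, y, z].
In Python, from bench import ctrl gives the robot as it stands.
- The arm moves only by the tool send_rows, never from a script. Its argument "motion" is a list of rows, each a list of 7 numbers: the turn, a rotation vector about the tool's x, y, z in degrees, then the shift along the tool's x, y, z in mm, then the closure, from -1 (fully open) to 1 (shut). In form: [[rx, ry, rz, tx, ty, tz, grip], ...]. A call has exactly 10 rows; each row shifts and turns the commanded pose from where the row before left it, along the tool's axes as they then stand; what a row does not reach is not made up. A row lasts 1/10 s, in which the tool goes at most 50 mm and 8.59 degrees, less where a joint would pass 70% of its speed; a pose out of reach is approached as far as the arm can. A call is refused whole if a number of a shift passes 50 or a number of a turn 8.59, either way. A call with a gripper value outside its range is refused whole. The fingers move at their own pace and stop on an object; the grip force is fixed at half the most. Time passes only in rows, so rows that do not move let the fingers close, or fill a call up. It gives the time, the measured TCP pose, the force, the opening and the grip force at its end, in the units of the state.
- ctrl.get_obs(): the state, without advancing time (a new reading comes with each control period).
- ctrl.camera(name): name is "scene" or "top" or "wrist"; returns a dict with "color" (400x640x3 uint8, red, green, blue), "z_map" (400x640 float32, m along the optical axis (not along the pixel's ray), 0 where there is no reading), "mtx" (3x3 intrinsics, pixels), "extrinsics" (4x4, takes a point from camera to world coordinates); the wrist camera has in their place "hand_eye" (4x4, takes a point from camera to tool coordinates, whose origin is the TCP and whose axes are the flange's). Camera axes: x right, y down, z forward; pixel columns grow to the right and rows downward; lengths in m; the calibration is good to about 2 mm. A picture is of the moment at which its call begins: read the wrist's pose just before it.
- ctrl.hand_in(): hands the job in; it is judged then, once.
The state is a dict: "time_s": time; "q": joint angles; "dq": joint speeds; "joint_efforts": joint torques, N m; "eef_pos": TCP position; "eef_rot": TCP orientation; "wrist_force": force on the tool from outside, world axes, zero at the start; "torque": the same for the moment, N m; "opening": opening from 0.0 (shut) to 1.0 (fully open); "grasp_force": force on a finger pad.
Only numpy, scipy, OpenCV 4.12 (cv2) and the standard library are available. Lean on these libraries where they do the work, as an engineer would, in place of code of your own. Each camera call takes 0.05 s, during which the arm holds its last target. There are 200 camera calls.

TASK

Bring the next quarter of the round inkstone in front of the carver: swing the indexing table's lock lever fully out, advance the table exactly three divisions with three full strokes of the long index lever, leave that lever back at its rest stop, then swing the lock lever fully home again. Move the table only with its lever, do not touch the stone or the round table it is clamped on, and leave the other things on the bench where they are.

Things in the scene. Friction and masses are not known exactly. Their poses are not given: they have to be found in the camera images.
- indexer: Indexing table bolted to the bench. Round cast-iron base 240 mm across, 18 mm thick, four ears out to 158 mm. Above it on an upright spindle: index lever, steel index plate (178 mm across, 12 notches, heights 31-43 mm), round table with the stone. Origin on the spindle axis at bench level, z up; index lever on its +y side, lock lever on its -y side; its x points away from the robot at yaw 0.
- index_lever (a joint): Index lever, a flat bar swinging level about the spindle axis: 0 at the rest stop, 0.63 rad at the forward stop, growing anticlockwise from above (handle comes towards the robot). At 0 it points 1.219 rad anticlockwise from the indexer's x. No spring: stays where left; may start anywhere in its swing. 1 to 3 N at the handle moves it alone, 3 to 6 N with the table. With the lock home a stroke from rest is blocked.
- index_grip (a point): Centre of the index lever's upright round wooden handle, 24 mm across, spanning 45 to 111 mm above the bench: this point is 78 mm above the bench, 150 mm from the spindle axis. Room all round it above 56 mm.
- lock_lever (a joint): Lock lever, cranked, swinging level (heights 46-54 mm) on a post at the base's edge; a roller under its short arm enters a notch of the index plate. 0 = home, table locked; 0.45 rad = fully out at its stop; grows anticlockwise from above. Starts home, stays where left, about 2 N at the knob moves it. It goes home only with the table at a completed division.
- lock_pivot (a point): Pivot axis (vertical) of the lock lever, at indexer x = 55 mm, y = -90 mm, 50 mm above the bench.
- lock_knob (a point): Centre of the black ball knob, 34 mm across, on the lock lever's long arm: 80 mm above the bench, 85 mm from the pivot axis. At home it lies 2.094 rad clockwise from the indexer's x direction as seen from the pivot.
- table_turn (a joint): Turn of index plate, round table and stone, anticlockwise from above; 0 at the start, where a division has just been completed. One division is 30 degrees (0.524 rad). It stays by friction; a spring holding pawl stops it turning back, so an extra stroke cannot be undone. Play at a division about 0.03 rad.
- turntable: The turning part: index plate and, on it, a round faceplate (142 mm across, heights 43 to 56 mm) with the dark round inkstone clamped on by three dogs: stone 124 mm across, top 87 mm above the bench, a carved lotus border on one quarter of its rim. Origin on the spindle axis at bench level. Not to be touched.
- flat_chisel: Bystander: stone chisel with cord-wound handle, 190 mm long, lying in front of the indexing table. Origin at the handle's end towards the blade, at its underside.
- point_chisel: Bystander: narrow chisel with cord-wound handle, 170 mm long, lying to the robot's right. Origin as for the flat chisel.
- rest_block: Bystander: brown rest block 200 x 50 x 42 mm, lying at the near right. Origin at the centre of its underside.
- stone_blank: Bystander: small uncarved stone disc, 90 mm across, 28 mm high, beyond the index lever. Origin at the centre of its underside.
- water_dish: Bystander: white water dish, 72 mm across, 30 mm high, near the indexing table's near right. Origin at the centre of its underside.
- dust_brush: Bystander: flat wooden brush, 170 mm long, lying behind the indexing table. Origin at its underside.
- mallet: Bystander: wooden mallet, 193 mm long, head 60 mm across, lying at the robot's left. Origin at the underside of the joint of head and handle.
- wax_jar: Bystander: jar with a steel cap, 64 mm across, 75 mm high, standing to the right, beyond the lock lever. Origin at the centre of its underside.
- drive_pawl_pin (a point): Pivot pin of the spring pawl on the index lever, 114 mm from the spindle axis, 45 mm high. The pawl pushes the plate as the lever goes forward and clicks over on the way back. A full stroke: from rest stop to forward stop (0.11 rad free, then one division) and back to rest. A forward push begun more than 0.1 rad from rest turns nothing.

How it is judged:
By the outcome, as a careful person would: the job done as asked, in the order asked, and still so for the second after the job is handed in, with the robot touching nothing.
It also fails if it takes over 67 s, if anything falls off the work surface, if the arm or the gripper's body presses on something with over 40 N, if the wrist force passes 120 N, or if a joint passes its speed limit or range.

## Working session

There is one attempt and no reset: what is moved stays moved. The work goes in short steps, Python scripts to look and compute and a tool call to move; the robot and the scene stay as the last step left them, time stands still between calls to the robot, and variables do not carry over. Pictures are saved under pics/ and viewed, at most 10 in all, crops included, and the job is handed in when it is done.

Besides the shell and the picture viewer there is one more tool, called after ">>>" as name(argument=value, ...), one argument or row to a line, values as JSON. send_rows: Moves the arm, as the interface text tells. Its arguments: {"type":"object","properties":{"motion":{"type":"array","items":{"type":"array","items":{"type":"number"}}}},"required":["motion"]}

```bash
mkdir -p pics; ls; python3 - <<'E'
from bench import ctrl
import cv2,numpy as np
o=ctrl.get_obs(); print(o)
for n in("top","scene"):
    c=ctrl.camera(n); cv2.imwrite(f"pics/{n}0.png",c["color"][:,:,::-1]); np.savez(f"{n}0.npz",**c)
    print(n,c["mtx"],c["extrinsics"])
E
```

```text
pics
{'time_s': 0.0, 'q': array([-1.45832930e+00,  1.81533381e-01,  1.60796632e+00, -1.70728914e-05,
        1.35380376e+00, -2.06309250e-01]), 'dq': array([ 0.00072809, -0.00099872,  0.00203195,  0.00096537, -0.00054952,
        0.00028287]), 'joint_efforts': array([-9.71272784e-04, -4.44869900e+01, -3.51342058e+01, -4.12843683e-04,
        9.06792877e-03, -3.62164826e-05]), 'eef_pos': array([ 0.18015299, -0.5454878 ,  0.2304086 ]), 'eef_rot': array([-8.54855993e-04,  9.87323925e-01,  1.58715894e-01,  3.17963863e-05]), 'wrist_force': array([ 0.29346002, -0.09647913,  0.97869914]), 'torque': array([-0.04242933, -0.05190748, -0.00016304]), 'grasp_force': 0.0, 'opening': 0.9979093672709187}
top [[485.1822037    0.         319.50095116]
 [  0.         485.1822037  207.56819229]
 [  0.           0.           1.        ]] [[ 0.00534178 -0.99522774  0.0974331   0.3958149 ]
 [-0.99996573 -0.00470006  0.00681465 -0.01959167]
 [-0.00632419 -0.09746616 -0.99521875  1.42762202]
 [ 0.          0.          0.          1.        ]]
scene [[486.12688254   0.         314.2548677 ]
 [  0.         486.12688254 204.50016413]
 [  0.           0.           1.        ]] [[-0.6428709   0.47463461 -0.60119796  1.44232173]
 [ 0.76596625  0.40200187 -0.50168735  0.76789921]
 [ 0.00356453 -0.78301755 -0.6219894   1.03068093]
 [ 0.          0.          0.          1.        ]]
```

View pics/top0.png

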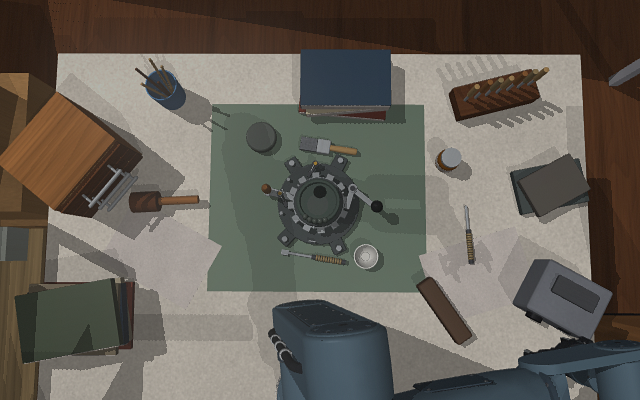

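View pics/scene0.png

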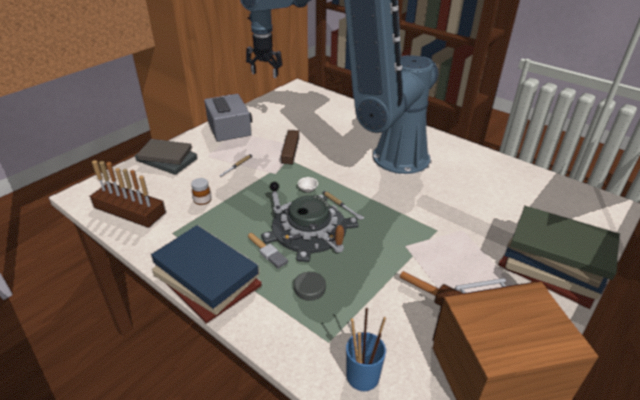

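Top view: spindle near (319,203), black lock knob at (377,206), wooden index handle at (266,188). The dish is at (366,256) and the flat chisel at (315,258).

```bash
cat > h.py <<'E'
import numpy as np,cv2
def ray(c,uv,z):
    E=c["extrinsics"]; d=E[:3,:3]@np.linalg.solve(c["mtx"],[uv[0],uv[1],1.]); p=E[:3,3]; return p+d*(z-p[2])/d[2]
def cloud(c):
    h,w=c["z_map"].shape; v,u=np.mgrid[:h,:w]
    P=np.stack([u,v,np.ones_like(u)],-1)@np.linalg.inv(c["mtx"]).T*c["z_map"][...,None]
    E=c["extrinsics"]; return P@E[:3,:3].T+E[:3,3]
E
python3 - <<'E'
import numpy as np,cv2
from h import *
for n in("top","scene"):
    c=dict(np.load(n+"0.npz")); P=cloud(c); z=P[...,2]
    hsv=cv2.cvtColor(c["color"],cv2.COLOR_RGB2HSV)
    cen=ray(c,(319,203),.087) if n=="top" else cen
    near=(np.hypot(P[...,0]-cen[0],P[...,1]-cen[1])<.2)&(c["z_map"]>0)
    s=near&(abs(z-.087)<.006)&(np.hypot(P[...,0]-cen[0],P[...,1]-cen[1])<.085)
    (cx,cy),r=cv2.minEnclosingCircle(P[s][:,:2].astype(np.float32)); print(n,"stone",cx,cy,r,P[s].mean(0),s.sum())
    k=near&(z>.06)&(np.hypot(P[...,0]-cen[0],P[...,1]-cen[1])>.085)
    nn,l,st,ce=cv2.connectedComponentsWithStats(k.astype(np.uint8))
    for i in range(1,nn):
        if st[i,4]>6:
            q=P[l==i]; print(ce[i],st[i,4],q.mean(0),q.min(0),q.max(0),np.median(hsv[l==i],0),"ray80",ray(c,ce[i],.08),"ray111",ray(c,ce[i],.111))
c=dict(np.load("top0.npz"))
im=c["color"][135:275,235:415,::-1]; cv2.imwrite("pics/crop0.png",cv2.resize(im,None,fx=4,fy=4,interpolation=cv2.INTER_CUBIC))
E
```

```text
top stone 0.5462110638618469 -0.0050679901614785194 0.06280894577503204 [ 0.54614    -0.00583292  0.08476027] 922
[265.90277778 188.27777778] 72 [0.57868931 0.13788742 0.09926377] [0.56932563 0.12863563 0.06107831] [0.5900431  0.1489643  0.11434539] [ 14. 109.  61.] ray80 [0.5813832  0.14020561 0.08      ] ray111 [0.57711449 0.13652972 0.111     ]
[352.07142857 188.21428571] 14 [ 0.58504234 -0.1023416   0.06268419] [ 0.57735743 -0.10792963  0.06018175] [ 0.59141523 -0.09657898  0.06603289] [110.   12.5  60. ] ray80 [ 0.58264152 -0.10129234  0.08      ] ray111 [ 0.57834386 -0.09941294  0.111     ]
[376.33043478 205.77391304] 115 [ 0.53248357 -0.16773913  0.09026136] [ 0.51810653 -0.18408875  0.07899847] [ 0.54976208 -0.1534117   0.10137327] [90. 12. 28.] ray80 [ 0.53352707 -0.16888352  0.08      ] ray111 [ 0.53035921 -0.16544928  0.111     ]
scene stone 0.5450416207313538 0.0007425025105476379 0.06517811119556427 [0.54712203 0.00309365 0.0842175 ] 336
[274.32098765 186.17283951] 81 [ 0.53773989 -0.15821414  0.0837987 ] [ 0.52297306 -0.17467483  0.06176372] [ 0.55027225 -0.14532024  0.09787803] [80. 26. 35.] ray80 [ 0.53410956 -0.16193702  0.08      ] ray111 [ 0.56372473 -0.13161673  0.111     ]
[339.192 233.344] 125 [0.5866901  0.14871322 0.08706189] [0.57170696 0.13298031 0.06015005] [0.59534167 0.15854573 0.11343011] [ 12. 152. 111.] ray80 [0.58020152 0.14402458 0.08      ] ray111 [0.60831372 0.16436802 0.111     ]
```

View pics/crop0.png

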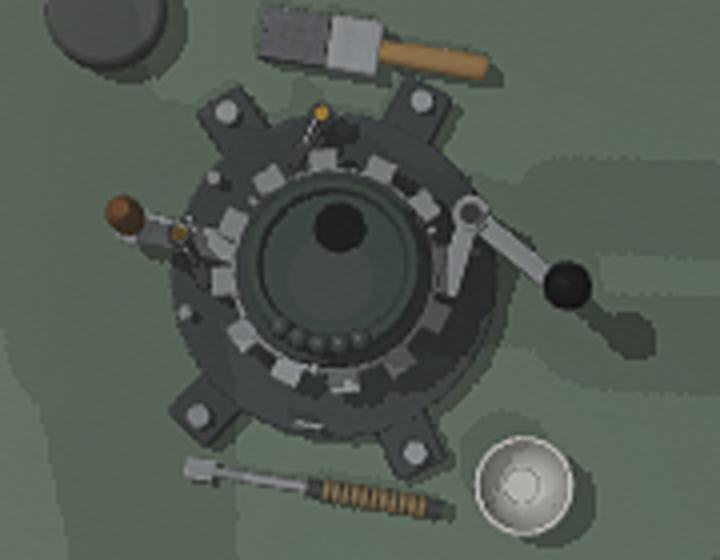

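The lever starts about 0.28 rad into its swing and the indexer yaw is about -0.165 rad. I'll head for the lock knob first.

>>> send_rows(
  motion=[
    [0,0,0,41.5,-23,4,-1],
    [0,0,0,41.5,-23,4,-1],
    [0,0,0,41.5,-23,4,-1],
    [0,0,0,41.5,-23,4,-1],
    [0,0,0,41.5,-23,4,-1],
    [0,0,0,41.5,-23,4,-1],
    [0,0,0,41.5,-23,4,-1],
    [0,0,0,41.5,-23,4,-1],
    [0,0,0,41.5,-23,4,-1],
    [0,0,0,41.5,-23,4,-1],
  ],
)

```text
time_s: 1.1
eef_pos: [0.5031, -0.1957, 0.1909]
eef_rot: [-0.0, 0.987, 0.159, -0.0]
wrist_force: [0.8, -1.0, 0.3]
opening: 0.999
grasp_force: 0.0
```

```bash
cat >> h.py <<'E'
def pose(o):
    from scipy.spatial.transform import Rotation as R
    q=o["eef_rot"]; return np.array(o["eef_pos"]),R.from_quat([q[1],q[2],q[3],q[0]])
def status(ctrl,tgt=None,ang=None):
    o=ctrl.get_obs(); p,r=pose(o); y=r.as_matrix()[:,1]; a=np.arctan2(y[1],y[0])
    np.set_printoptions(precision=4,suppress=True)
    print("t",round(o["time_s"],2),"p",p,"a",round(a,3),"z",r.as_matrix()[:,2],"F",o["wrist_force"],"op",round(o["opening"],3),"g",round(o["grasp_force"],1))
    if tgt is not None: print("tool shift mm",r.inv().apply(np.array(tgt)-p)*1000)
    if ang is not None: print("rz deg",-np.degrees(ang-a))
E
python3 - <<'E'
from bench import ctrl
from h import *
status(ctrl,(.534,-.164,.17),-.69)
o=ctrl.get_obs(); p,r=pose(o); c=ctrl.camera("wrist")
T=np.eye(4);T[:3,:3]=r.as_matrix();T[:3,3]=p
c["extrinsics"]=T@c["hand_eye"]; P=cloud(c); z=P[...,2]
m=(z>.06)&(z<.12)&(c["z_map"]>0)
n,l,st,ce=cv2.connectedComponentsWithStats(m.astype(np.uint8))
for i in range(1,n):
    if st[i,4]>100: q=P[l==i]; print(ce[i],st[i],q.mean(0),q.min(0),q.max(0))
cv2.imwrite("pics/w1.png",c["color"][:,:,::-1])
np.savez("w1.npz",**c)
E
```

```text
t 1.1 p [ 0.5031 -0.1957  0.1909] a -1.252 z [-0.0003  0.0001 -1.    ] F [ 0.762  -0.9873  0.2724] op 0.999 g 0.0
tool shift mm [ 39.2812 -20.4385  20.8956]
rz deg -32.19891557041384
[90.9193 66.7726] [    0     0   201   151 23524] [ 0.5404 -0.0118  0.0818] [ 0.47   -0.0759  0.06  ] [0.5981 0.0496 0.0939]
[617.1583  55.4425] [ 588   11   52   82 3399] [ 0.6666 -0.3647  0.0728] [ 0.6458 -0.3925  0.06  ] [ 0.6977 -0.3501  0.0776]
[237.4952  47.0386] [228  37  20  21 311] [ 0.5866 -0.1008  0.0621] [ 0.5798 -0.1078  0.0601] [ 0.5934 -0.0935  0.064 ]
[298.7164 146.7107] [ 277  124   45   46 1590] [ 0.5348 -0.1666  0.0917] [ 0.5167 -0.1833  0.0789] [ 0.5498 -0.1499  0.0991]
```

View pics/w1.png

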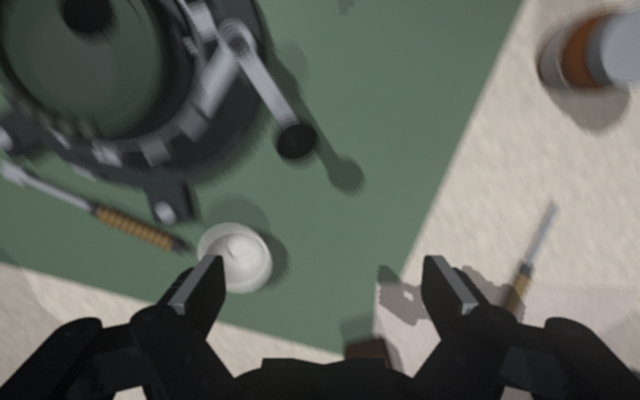

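The wrist view shows the knob at (295,141), measured at world (0.535,-0.166), and the pivot at (237,47), measured at (0.587,-0.101). I'll move over the knob, descend and close.

>>> send_rows(
  motion=[
    [0,0,0,39.6,-18.2,10,-1],
    [0,0,-8.3,0,0,10,-1],
    [0,0,-8.3,0,0,10,-1],
    [0,0,-8.3,0,0,10,-1],
    [0,0,-8.3,0,0,10,-1],
    [0,0,0,0,0,20,-1],
    [0,0,0,0,0,20,-1],
    [0,0,0,0,0,20,-1],
    [0,0,0,0,0,20,-1],
    [0,0,0,0,0,0,-1],
  ],
)

```text
time_s: 2.15
eef_pos: [0.5316, -0.1665, 0.0581]
eef_rot: [-0.003, 0.901, 0.434, -0.002]
wrist_force: [-0.7, -0.5, -0.0]
opening: 1.003
grasp_force: 0.0
```

>>> send_rows(
  motion=[
    [0,0,0,0,0,0,1],
    [0,0,0,0,0,0,1],
    [0,0,0,0,0,0,1],
    [0,0,0,0,0,0,1],
    [0,0,0,0,0,0,1],
    [0,0,0,0,0,0,1],
    [0,0,0,0,0,0,1],
    [0,0,0,0,0,0,1],
    [0,0,0,0,0,0,1],
    [0,0,0,0,0,0,1],
  ],
)

```text
time_s: 3.15
eef_pos: [0.5348, -0.1683, 0.0627]
eef_rot: [0.001, 0.901, 0.434, 0.0]
wrist_force: [-0.6, 0.2, 4.9]
opening: 0.364
grasp_force: 58.8
```

```bash
python3 - <<'E'
from bench import ctrl
from h import *
status(ctrl,(.535,-.166,.06),-.67)
E
```

```text
t 3.15 p [ 0.5348 -0.1683  0.0627] a -0.672 z [ 0.0015 -0.001  -1.    ] F [-0.6432  0.2429  4.8904] op 0.364 g 58.8
tool shift mm [ 1.8912 -1.2561  2.7317]
rz deg -0.1311822096792216
```

>>> send_rows(
  motion=[
    [0,0,-3.15,0.1,4.7,0,1],
    [0,0,-3.15,0.1,4.7,0,1],
    [0,0,-3.15,0.1,4.7,0,1],
    [0,0,-3.15,0.1,4.7,0,1],
    [0,0,-3.15,0.1,4.7,0,1],
    [0,0,-3.15,0.1,4.7,0,1],
    [0,0,-3.15,0.1,4.7,0,1],
    [0,0,-3.15,0.1,4.7,0,1],
    [0,0,-1.5,0.1,4.7,0,1],
    [0,0,0,0,0,0,1],
  ],
)

```text
time_s: 4.15
eef_pos: [0.5672, -0.1828, 0.0621]
eef_rot: [-0.006, 0.775, 0.632, -0.003]
wrist_force: [-24.3, 9.0, 25.4]
opening: 0.367
grasp_force: 61.4
```

```bash
python3 - <<'E'
from bench import ctrl
from h import *
status(ctrl)
p=np.array(ctrl.get_obs()["eef_pos"])[:2]; v=p-[.5866,-.1008]; print(np.arctan2(v[1],v[0]),np.hypot(*v))
v=np.array([.5348,-.1683])-[.5866,-.1008]; print(np.arctan2(v[1],v[0]),np.hypot(*v))
E
```

```text
t 4.15 p [ 0.5672 -0.1828  0.0621] a -0.203 z [-0.0129  0.0051 -0.9999] F [-24.2639   8.9658  25.4416] op 0.367 g 61.4
-1.8035925622922364 0.08426070958595173
-2.225345411080931 0.08508519260129811
```

>>> send_rows(
  motion=[
    [0,0,0,0,0,0,-1],
    [0,0,0,0,0,0,-1],
    [0,0,0,0,0,0,-1],
    [0,0,0,0,0,0,-1],
    [0,0,0,0,0,0,-1],
    [0,0,0,0,0,-20,-1],
    [0,0,0,0,0,-40,-1],
    [0,0,0,0,0,-40,-1],
    [0,0,0,0,0,-30,-1],
    [0,0,0,0,0,0,-1],
  ],
)

```text
time_s: 5.15
eef_pos: [0.5752, -0.187, 0.1971]
eef_rot: [0.005, 0.776, 0.63, 0.002]
wrist_force: [0.2, -0.4, 0.9]
opening: 1.0
grasp_force: 0.0
```

```bash
python3 - <<'E'
from bench import ctrl
from h import *
status(ctrl,(.579,.140,.19),-.227)
c=ctrl.camera("top")
P=cloud(c);z=P[...,2];m=(z>.06)&(z<.12)&(np.hypot(P[...,0]-.566,P[...,1]+.183)<.06)
n,l,st,ce=cv2.connectedComponentsWithStats(m.astype(np.uint8))
for i in range(1,n):
    if st[i,4]>6: q=P[l==i]; print(ce[i],st[i,4],q.mean(0))
E
```

```text
t 5.15 p [ 0.5752 -0.187   0.1971] a -0.206 z [ 0.0087 -0.0048 -1.    ] F [ 0.1921 -0.3899  0.8782] op 1.0 g 0.0
tool shift mm [320.817  -63.3194   5.5746]
rz deg 1.1796285561608624
[380.4247 193.5479] 73 [ 0.5667 -0.1793  0.0899]
```

>>> send_rows(
  motion=[
    [0,0,0,40,-7.9,0,-1],
    [0,0,0,40,-7.9,0,-1],
    [0,0,0,40,-7.9,0,-1],
    [0,0,0,40,-7.9,0,-1],
    [0,0,0,40,-7.9,0,-1],
    [0,0,0,40,-7.9,0,-1],
    [0,0,0,40,-7.9,0,-1],
    [0,0,0,40,-7.9,0,-1],
    [0,0,1.2,0,0,0,-1],
    [0,0,0,0,0,0,-1],
  ],
)

```text
time_s: 6.2
eef_pos: [0.5749, 0.1415, 0.1895]
eef_rot: [-0.001, 0.782, 0.623, -0.001]
wrist_force: [0.2, -0.6, -0.0]
opening: 0.997
grasp_force: 0.0
```

```bash
python3 - <<'E'
from bench import ctrl
from h import *
status(ctrl,(.579,.140,.066),-.227)
o=ctrl.get_obs(); p,r=pose(o); c=ctrl.camera("wrist")
T=np.eye(4);T[:3,:3]=r.as_matrix();T[:3,3]=p
c["extrinsics"]=T@c["hand_eye"]; P=cloud(c); z=P[...,2]
m=(z>.06)&(z<.125)&(c["z_map"]>0)
n,l,st,ce=cv2.connectedComponentsWithStats(m.astype(np.uint8))
for i in range(1,n):
    if st[i,4]>100: q=P[l==i]; t=q[q[:,2]>.105]; print(ce[i],st[i],q.mean(0),q.min(0),q.max(0),t.mean(0) if len(t) else "")
E
```

```text
t 6.2 p [0.5749 0.1415 0.1895] a -0.226 z [-0.0028 -0.0005 -1.    ] F [ 0.2143 -0.5743 -0.0159] op 0.997 g 0.0
tool shift mm [ -0.4381   4.6913 123.4827]
rz deg 0.07625008965378072
[330.2862 192.6453] [ 315  171   32   44 1139] [0.582  0.1476 0.099 ] [0.5691 0.1326 0.0604] [0.5935 0.1553 0.1137] [0.5815 0.1442 0.1092]
[629.6008 299.4334] [ 617  223   23  157 2928] [ 0.8207 -0.0194  0.0706] [ 0.8185 -0.1006  0.06  ] [0.8339 0.0514 0.0819] 
[327.7174 323.6198] [ 248  272  150   97 9720] [0.5526 0.0246 0.0811] [ 0.471  -0.0311  0.0601] [0.6088 0.0596 0.0936]
```

>>> send_rows(
  motion=[
    [0,0,0,0,4.8,24,-1],
    [0,0,0,0,0,25,-1],
    [0,0,0,0,0,25,-1],
    [0,0,0,0,0,25,-1],
    [0,0,0,0,0,25,-1],
    [0,0,0,0,0,0,1],
    [0,0,0,0,0,0,1],
    [0,0,0,0,0,0,1],
    [0,0,0,0,0,0,1],
    [0,0,0,0,0,0,1],
  ],
)

```text
time_s: 7.25
eef_pos: [0.5818, 0.1395, 0.0691]
eef_rot: [0.001, 0.783, 0.622, 0.001]
wrist_force: [-0.5, -1.5, 5.4]
opening: 0.262
grasp_force: 58.5
```

>>> send_rows(
  motion=[
    [0,0,0,0,0,0,1],
    [0,0,0,0,0,0,1],
    [0,0,0,0,0,0,1],
    [0,0,0,0,0,0,1],
    [0,0,0,0,0,0,1],
    [0,0,0,0,0,0,1],
    [0,0,0,0,0,0,1],
    [0,0,0,0,0,0,1],
    [0,0,0,0,0,0,1],
    [0,0,0,0,0,0,1],
  ],
)

```text
time_s: 8.25
eef_pos: [0.5818, 0.1395, 0.0691]
eef_rot: [0.001, 0.783, 0.622, 0.001]
wrist_force: [-0.7, -1.9, 7.2]
opening: 0.268
grasp_force: 58.5
```

```bash
cat >> h.py <<'E'
def lev(ctrl):
    status(ctrl); v=np.array(ctrl.get_obs()["eef_pos"])[:2]-[.5455,-.0035]; print("lever world ang",np.arctan2(v[1],v[0]),"r",np.hypot(*v))
E
python3 -c "
from bench import ctrl
from h import *
lev(ctrl)"
```

```text
t 8.25 p [0.5818 0.1395 0.0691] a -0.227 z [ 0.0027 -0.0004 -1.    ] F [-0.6648 -1.9114  7.1828] op 0.268 g 58.5
lever world ang 1.3220662379783363 r 0.14757046289158837
```

>>> send_rows(
  motion=[
    [0,0,1.85,-0.1,4.8,0,1],
    [0,0,1.85,-0.1,4.8,0,1],
    [0,0,1.85,-0.1,4.8,0,1],
    [0,0,1.85,-0.1,4.8,0,1],
    [0,0,1.85,-0.1,4.8,0,1],
    [0,0,1.85,-0.1,4.8,0,1],
    [0,0,1.85,-0.1,4.8,0,1],
    [0,0,1.85,-0.1,4.8,0,1],
    [0,0,0,0,0,0,1],
    [0,0,0,0,0,0,1],
  ],
)

```text
time_s: 9.25
eef_pos: [0.6176, 0.1257, 0.0691]
eef_rot: [0.001, 0.856, 0.516, 0.001]
wrist_force: [-2.0, -2.6, 7.2]
opening: 0.265
grasp_force: 58.9
```

```bash
python3 -c "
from bench import ctrl
from h import *
lev(ctrl)"
```

```text
t 9.25 p [0.6176 0.1257 0.0691] a -0.486 z [ 0.0023 -0.0007 -1.    ] F [-1.9713 -2.5644  7.1776] op 0.265 g 58.9
lever world ang 1.0618311132275615 r 0.14790818875000813
```

>>> send_rows(
  motion=[
    [0,0,1,0,2.5,0,1],
    [0,0,1,0,2.5,0,1],
    [0,0,1,0,2.5,0,1],
    [0,0,0,0,0,0,1],
    [0,0,0,0,0,0,1],
    [0,0,0,0,0,0,1],
    [0,0,0,0,0,0,1],
    [0,0,0,0,0,0,1],
    [0,0,0,0,0,0,1],
    [0,0,0,0,0,0,1],
  ],
)

```text
time_s: 10.25
eef_pos: [0.619, 0.1244, 0.0689]
eef_rot: [-0.003, 0.869, 0.495, -0.003]
wrist_force: [-21.5, 4.2, 21.9]
opening: 0.268
grasp_force: 61.2
```

```bash
python3 -c "
from bench import ctrl
from h import *
lev(ctrl)"
```

```text
t 10.25 p [0.619  0.1244 0.0689] a -0.536 z [-0.0084  0.0012 -1.    ] F [-21.5172   4.2458  21.8653] op 0.268 g 61.2
lever world ang 1.0494907812832388 r 0.147528531020115
```

>>> send_rows(
  motion=[
    [0,0,-3.9,-0.4,-10.4,0,1],
    [0,0,-3.9,-0.4,-10.4,0,1],
    [0,0,-3.9,-0.4,-10.4,0,1],
    [0,0,-3.9,-0.4,-10.4,0,1],
    [0,0,-3.9,-0.4,-10.4,0,1],
    [0,0,-3.9,-0.4,-10.4,0,1],
    [0,0,-3.9,-0.4,-10.4,0,1],
    [0,0,-3.9,-0.4,-10.4,0,1],
    [0,0,-3.9,-0.4,-10.4,0,1],
    [0,0,0,0,0,0,1],
  ],
)

```text
time_s: 11.25
eef_pos: [0.5333, 0.1428, 0.069]
eef_rot: [0.001, 0.679, 0.734, 0.0]
wrist_force: [-1.5, -3.1, 6.3]
opening: 0.263
grasp_force: 60.0
```

```bash
python3 -c "
from bench import ctrl
from h import *
lev(ctrl)"
```

```text
t 11.25 p [0.5333 0.1428 0.069 ] a 0.077 z [ 0.0017 -0.0012 -1.    ] F [-1.4694 -3.1049  6.3354] op 0.263 g 60.0
lever world ang 1.6537411646527447 r 0.14680683766548408
```

>>> send_rows(
  motion=[
    [0,0,-0.9,0,-3,0,1],
    [0,0,-0.9,0,-3,0,1],
    [0,0,-0.9,0,-3,0,1],
    [0,0,0,0,0,0,1],
    [0,0,0,0,0,0,1],
    [0,0,0,0,0,0,1],
    [0,0,0,0,0,0,1],
    [0,0,0,0,0,0,1],
    [0,0,0,0,0,0,1],
    [0,0,0,0,0,0,1],
  ],
)

```text
time_s: 12.25
eef_pos: [0.5298, 0.1424, 0.0691]
eef_rot: [0.004, 0.664, 0.748, 0.004]
wrist_force: [19.4, 0.6, -8.2]
opening: 0.265
grasp_force: 60.6
```

```bash
python3 - <<'E'
from bench import ctrl
from h import *
lev(ctrl)
c=ctrl.camera("top"); cv2.imwrite("pics/t2.png",cv2.resize(c["color"][135:275,235:415,::-1],None,fx=4,fy=4,interpolation=cv2.INTER_CUBIC))
E
```

```text
t 12.25 p [0.5298 0.1424 0.0691] a 0.119 z [ 0.0118  0.001  -0.9999] F [19.4402  0.6342 -8.1928] op 0.265 g 60.6
lever world ang 1.6780296699848236 r 0.1467634285760893
```

View pics/t2.png

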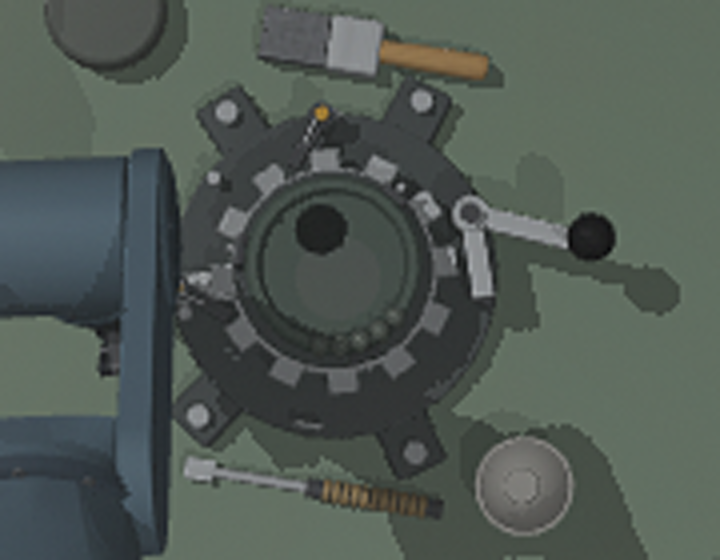

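One division is done, with the stops measured 0.6285 rad apart. The lock knob is out at (590,236). Next I return the lever to rest.

>>> send_rows(
  motion=[
    [0,0,4.2,-0.4,11.4,0,1],
    [0,0,4.2,-0.4,11.4,0,1],
    [0,0,4.2,-0.4,11.4,0,1],
    [0,0,4.2,-0.4,11.4,0,1],
    [0,0,4.2,-0.4,11.4,0,1],
    [0,0,4.2,-0.4,11.4,0,1],
    [0,0,4.2,-0.4,11.4,0,1],
    [0,0,4.2,-0.4,11.4,0,1],
    [0,0,4.2,-0.4,11.4,0,1],
    [0,0,0,0,0,0,1],
  ],
)

```text
time_s: 13.3
eef_pos: [0.6189, 0.1243, 0.0688]
eef_rot: [-0.004, 0.87, 0.493, -0.004]
wrist_force: [-21.5, 6.9, 23.3]
opening: 0.265
grasp_force: 63.9
```

```bash
python3 -c "
from bench import ctrl
from h import *
lev(ctrl)"
```

```text
t 13.3 p [0.6189 0.1243 0.0688] a -0.539 z [-0.0102  0.0034 -0.9999] F [-21.5252   6.8982  23.3048] op 0.265 g 63.9
lever world ang 1.0497044475206192 r 0.14740655716640308
```

Back firmly at rest. Stroke 2.

>>> send_rows(
  motion=[
    [0,0,-3.9,-0.4,-10.4,0,1],
    [0,0,-3.9,-0.4,-10.4,0,1],
    [0,0,-3.9,-0.4,-10.4,0,1],
    [0,0,-3.9,-0.4,-10.4,0,1],
    [0,0,-3.9,-0.4,-10.4,0,1],
    [0,0,-3.9,-0.4,-10.4,0,1],
    [0,0,-3.9,-0.4,-10.4,0,1],
    [0,0,-3.9,-0.4,-10.4,0,1],
    [0,0,-3.9,-0.4,-10.4,0,1],
    [0,0,0,0,0,0,1],
  ],
)

```text
time_s: 14.3
eef_pos: [0.534, 0.1431, 0.069]
eef_rot: [0.001, 0.679, 0.734, 0.001]
wrist_force: [3.7, 0.6, 3.8]
opening: 0.265
grasp_force: 61.5
```

>>> send_rows(
  motion=[
    [0,0,-0.9,0,-3,0,1],
    [0,0,-0.9,0,-3,0,1],
    [0,0,-0.9,0,-3,0,1],
    [0,0,0,0,0,0,1],
    [0,0,0,0,0,0,1],
    [0,0,0,0,0,0,1],
    [0,0,0,0,0,0,1],
    [0,0,0,0,0,0,1],
    [0,0,0,0,0,0,1],
    [0,0,0,0,0,0,1],
  ],
)

```text
time_s: 15.3
eef_pos: [0.5298, 0.1426, 0.0691]
eef_rot: [0.004, 0.663, 0.748, 0.005]
wrist_force: [20.1, 5.0, -7.3]
opening: 0.267
grasp_force: 62.5
```

```bash
python3 -c "
from bench import ctrl
from h import *
lev(ctrl)"
```

```text
t 15.3 p [0.5298 0.1426 0.0691] a 0.121 z [ 0.0122  0.0022 -0.9999] F [20.0731  4.9691 -7.2602] op 0.267 g 62.5
lever world ang 1.6779926123275113 r 0.14697993784792882
```

>>> send_rows(
  motion=[
    [0,0,4.2,-0.4,11.4,0,1],
    [0,0,4.2,-0.4,11.4,0,1],
    [0,0,4.2,-0.4,11.4,0,1],
    [0,0,4.2,-0.4,11.4,0,1],
    [0,0,4.2,-0.4,11.4,0,1],
    [0,0,4.2,-0.4,11.4,0,1],
    [0,0,4.2,-0.4,11.4,0,1],
    [0,0,4.2,-0.4,11.4,0,1],
    [0,0,4.2,-0.4,11.4,0,1],
    [0,0,0,0,0,0,1],
  ],
)

```text
time_s: 16.3
eef_pos: [0.6189, 0.1244, 0.0688]
eef_rot: [-0.004, 0.87, 0.493, -0.003]
wrist_force: [-22.1, 10.0, 26.1]
opening: 0.264
grasp_force: 65.5
```

```bash
python3 -c "
from bench import ctrl
from h import *
lev(ctrl)"
```

```text
t 16.3 p [0.6189 0.1244 0.0688] a -0.539 z [-0.0097  0.0045 -0.9999] F [-22.0671   9.9515  26.077 ] op 0.264 g 65.5
lever world ang 1.0497383010096015 r 0.14751012039973396
```

Stroke 3.

>>> send_rows(
  motion=[
    [0,0,-3.9,-0.3,-10.4,0,1],
    [0,0,-3.9,-0.3,-10.4,0,1],
    [0,0,-3.9,-0.3,-10.4,0,1],
    [0,0,-3.9,-0.3,-10.4,0,1],
    [0,0,-3.9,-0.3,-10.4,0,1],
    [0,0,-3.9,-0.3,-10.4,0,1],
    [0,0,-3.9,-0.3,-10.4,0,1],
    [0,0,-3.9,-0.3,-10.4,0,1],
    [0,0,-3.9,-0.3,-10.4,0,1],
    [0,0,0,0,0,0,1],
  ],
)

```text
time_s: 17.3
eef_pos: [0.533, 0.1427, 0.0689]
eef_rot: [0.0, 0.68, 0.734, 0.0]
wrist_force: [-0.7, -0.8, 9.0]
opening: 0.267
grasp_force: 63.1
```

>>> send_rows(
  motion=[
    [0,0,-0.9,0,-3,0,1],
    [0,0,-0.9,0,-3,0,1],
    [0,0,-0.9,0,-3,0,1],
    [0,0,0,0,0,0,1],
    [0,0,0,0,0,0,1],
    [0,0,0,0,0,0,1],
    [0,0,0,0,0,0,1],
    [0,0,0,0,0,0,1],
    [0,0,0,0,0,0,1],
    [0,0,0,0,0,0,1],
  ],
)

```text
time_s: 18.3
eef_pos: [0.5299, 0.1421, 0.0689]
eef_rot: [0.004, 0.663, 0.748, 0.004]
wrist_force: [20.0, 2.6, -8.9]
opening: 0.267
grasp_force: 63.4
```

```bash
python3 -c "
from bench import ctrl
from h import *
lev(ctrl)"
```

```text
t 18.3 p [0.5299 0.1421 0.0689] a 0.121 z [ 0.0122  0.0011 -0.9999] F [20.0188  2.5559 -8.9051] op 0.267 g 63.4
lever world ang 1.6777656445353968 r 0.1464583788162552
```

>>> send_rows(
  motion=[
    [0,0,4.2,-0.3,11.4,0,1],
    [0,0,4.2,-0.3,11.4,0,1],
    [0,0,4.2,-0.3,11.4,0,1],
    [0,0,4.2,-0.3,11.4,0,1],
    [0,0,4.2,-0.3,11.4,0,1],
    [0,0,4.2,-0.3,11.4,0,1],
    [0,0,4.2,-0.3,11.4,0,1],
    [0,0,4.2,-0.3,11.4,0,1],
    [0,0,4.2,-0.3,11.4,0,1],
    [0,0,0,0,0,0,1],
  ],
)

```text
time_s: 19.3
eef_pos: [0.6187, 0.124, 0.0685]
eef_rot: [-0.004, 0.87, 0.493, -0.004]
wrist_force: [-23.5, 4.8, 25.6]
opening: 0.263
grasp_force: 66.7
```

>>> send_rows(
  motion=[
    [0,0,0,0,0,0,1],
    [0,0,0,0,0,0,1],
    [0,0,0,0,0,0,-1],
    [0,0,0,0,0,0,-1],
    [0,0,0,0,0,0,-1],
    [0,0,0,0,-5,0,-1],
    [0,0,0,0,0,-15,-1],
    [0,0,0,0,0,-35,-1],
    [0,0,0,0,0,-40,-1],
    [0,0,0,0,0,-40,-1],
  ],
)

```text
time_s: 20.3
eef_pos: [0.6185, 0.1247, 0.1995]
eef_rot: [0.0, 0.87, 0.494, 0.0]
wrist_force: [0.3, 0.5, -0.0]
opening: 0.999
grasp_force: 0.0
```

```bash
python3 - <<'E'
from bench import ctrl
from h import *
status(ctrl,(.5667,-.1828,.19),-.24)
E
```

```text
t 20.3 p [0.6185 0.1247 0.1995] a -0.538 z [ 0.0001  0.     -1.    ] F [ 0.3411  0.4991 -0.0006] op 0.999 g 0.0
tool shift mm [-290.5681  113.1305    9.5375]
rz deg -17.088491134795813
```

>>> send_rows(
  motion=[
    [0,0,0,-36.3,14.1,0,-1],
    [0,0,0,-36.3,14.1,0,-1],
    [0,0,0,-36.3,14.1,0,-1],
    [0,0,0,-36.3,14.1,0,-1],
    [0,0,0,-36.3,14.1,0,-1],
    [0,0,0,-36.3,14.1,0,-1],
    [0,0,0,-36.3,14.1,0,-1],
    [0,0,0,-36.3,14.1,0,-1],
    [0,0,-8.5,0,0,0,-1],
    [0,0,-8.5,0,0,0,-1],
  ],
)

```text
time_s: 21.3
eef_pos: [0.5665, -0.1843, 0.1984]
eef_rot: [0.0, 0.786, 0.618, 0.0]
wrist_force: [-0.1, 0.4, -0.8]
opening: 1.0
grasp_force: 0.0
```

```bash
python3 - <<'E'
from bench import ctrl
from h import *
status(ctrl,(.5667,-.1828,.062),-.23)
c=ctrl.camera("top"); P=cloud(c);z=P[...,2]
for x,y in((.567,-.18),(.619,.126)):
    m=(z>.06)&(z<.118)&(np.hypot(P[...,0]-x,P[...,1]-y)<.05)
    n,l,st,ce=cv2.connectedComponentsWithStats(m.astype(np.uint8))
    for i in range(1,n):
        if st[i,4]>6: q=P[l==i]; print(ce[i],st[i,4],q.mean(0))
cv2.imwrite("pics/t3.png",cv2.resize(c["color"][135:275,235:415,::-1],None,fx=4,fy=4,interpolation=cv2.INTER_CUBIC))
E
```

```text
t 21.3 p [ 0.5665 -0.1843  0.1984] a -0.238 z [ 0.0009 -0.0005 -1.    ] F [-0.0959  0.3917 -0.8299] op 1.0 g 0.0
tool shift mm [  1.4927  -0.2874 136.4351]
rz deg -0.4778985899933019
[379.7321 193.3571] 56 [ 0.5673 -0.1775  0.0895]
[271.5921 174.3816] 76 [0.6177 0.1228 0.0986]
```

View pics/t3.png

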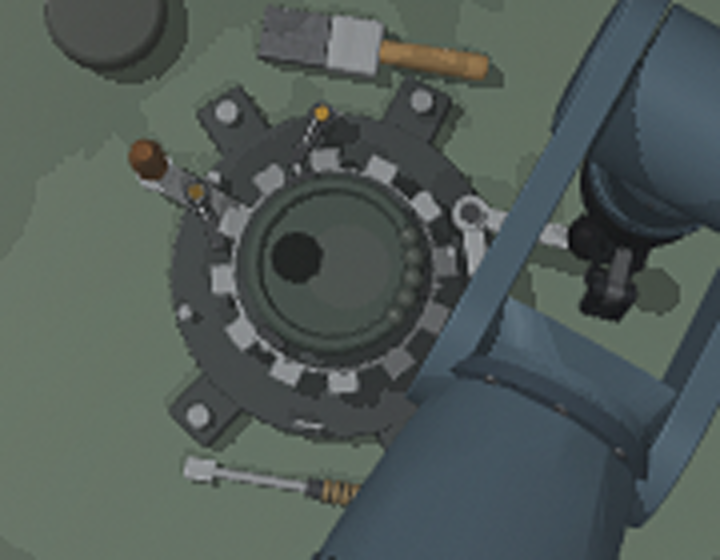

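The stone has turned a quarter (lotus border now at (405,270)) and the index handle is at rest at (147,160). I'll grip the knob again.

>>> send_rows(
  motion=[
    [0,0,0,1.5,0,26,-1],
    [0,0,0,0,0,30,-1],
    [0,0,0,0,0,30,-1],
    [0,0,0,0,0,30,-1],
    [0,0,0,0,0,20,-1],
    [0,0,0,0,0,0,-1],
    [0,0,0,0,0,0,1],
    [0,0,0,0,0,0,1],
    [0,0,0,0,0,0,1],
    [0,0,0,0,0,0,1],
  ],
)

```text
time_s: 22.35
eef_pos: [0.5674, -0.1814, 0.0631]
eef_rot: [0.001, 0.787, 0.617, -0.0]
wrist_force: [-4.4, 3.4, 12.3]
opening: 0.364
grasp_force: 58.4
```

>>> send_rows(
  motion=[
    [0,0,0,0,0,0,1],
    [0,0,0,0,0,0,1],
    [0,0,0,0,0,0,1],
    [0,0,2.7,0.1,-4,0,1],
    [0,0,2.7,0.1,-4,0,1],
    [0,0,2.7,0.1,-4,0,1],
    [0,0,2.7,0.1,-4,0,1],
    [0,0,2.7,0.1,-4,0,1],
    [0,0,2.7,0.1,-4,0,1],
    [0,0,2.7,0.1,-4,0,1],
  ],
)

```text
time_s: 23.35
eef_pos: [0.5426, -0.1708, 0.0633]
eef_rot: [0.002, 0.878, 0.478, 0.001]
wrist_force: [-0.1, -0.8, 6.0]
opening: 0.36
grasp_force: 59.1
```

```bash
cat >> h.py <<'E'
def lock(ctrl):
    status(ctrl); v=np.array(ctrl.get_obs()["eef_pos"])[:2]-[.5866,-.1008]; print("lock ang",np.arctan2(v[1],v[0]),"r",np.hypot(*v))
E
python3 -c "
from bench import ctrl
from h import *
lock(ctrl)"
```

```text
t 23.35 p [ 0.5426 -0.1708  0.0633] a -0.573 z [ 0.0028 -0.0021 -1.    ] F [-0.1294 -0.759   5.9981] op 0.36 g 59.1
lock ang -2.1316173001243746 r 0.08271334733388641
```

>>> send_rows(
  motion=[
    [0,0,1.7,0.1,-2.5,0,1],
    [0,0,1.7,0.1,-2.5,0,1],
    [0,0,1.7,0.1,-2.5,0,1],
    [0,0,1.7,0.1,-2.5,0,1],
    [0,0,0,0,-2.5,0,1],
    [0,0,0,0,0,0,1],
    [0,0,0,0,0,0,1],
    [0,0,0,0,0,0,1],
    [0,0,0,0,0,0,1],
    [0,0,0,0,0,0,1],
  ],
)

```text
time_s: 24.35
eef_pos: [0.5344, -0.1649, 0.0634]
eef_rot: [0.004, 0.905, 0.426, 0.002]
wrist_force: [5.7, -5.9, -0.3]
opening: 0.368
grasp_force: 60.2
```

```bash
python3 -c "
from bench import ctrl
from h import *
lock(ctrl)"
```

```text
t 24.35 p [ 0.5344 -0.1649  0.0634] a -0.691 z [ 0.0063 -0.0048 -1.    ] F [ 5.6965 -5.862  -0.3113] op 0.368 g 60.2
lock ang -2.254621172297329 r 0.0826359627229769
```

>>> send_rows(
  motion=[
    [0,0,0,0,-1.5,0,1],
    [0,0,0,0,-1.5,0,1],
    [0,0,0,0,0,0,1],
    [0,0,0,0,0,0,1],
    [0,0,0,0,0,0,1],
    [0,0,0,0,0,0,1],
    [0,0,0,0,0,0,1],
    [0,0,0,0,0,0,1],
    [0,0,0,0,0,0,1],
    [0,0,0,0,0,0,1],
  ],
)

```text
time_s: 25.35
eef_pos: [0.5343, -0.1647, 0.0636]
eef_rot: [0.006, 0.905, 0.426, 0.004]
wrist_force: [15.8, -13.4, -11.0]
opening: 0.367
grasp_force: 60.6
```

```bash
python3 -c "
from bench import ctrl
from h import *
lock(ctrl)"
```

```text
t 25.35 p [ 0.5343 -0.1647  0.0636] a -0.691 z [ 0.0116 -0.008  -0.9999] F [ 15.7508 -13.3798 -11.0052] op 0.367 g 60.6
lock ang -2.2561935215101316 r 0.0825733726204116
```

Hard against the home stop at -2.256, which is 0.45 rad from the out stop. I'll release and back off.

>>> send_rows(
  motion=[
    [0,0,0,0,0,0,-1],
    [0,0,0,0,0,0,-1],
    [0,0,0,0,0,0,-1],
    [0,0,0,0,0,0,-1],
    [0,0,0,0,4,0,-1],
    [0,0,0,0,0,-15,-1],
    [0,0,0,0,0,-35,-1],
    [0,0,0,0,0,-40,-1],
    [0,0,0,0,0,-40,-1],
    [0,0,0,0,0,0,-1],
  ],
)

```text
time_s: 26.35
eef_pos: [0.5362, -0.1648, 0.1993]
eef_rot: [0.005, 0.904, 0.426, 0.004]
wrist_force: [1.0, 0.9, 0.2]
opening: 0.998
grasp_force: 0.0
```

>>> send_rows(
  motion=[
    [0,0,0,-40,0,0,-1],
    [0,0,0,-40,0,0,-1],
    [0,0,0,-40,0,0,-1],
    [0,0,0,-40,0,0,-1],
    [0,0,0,0,0,0,-1],
    [0,0,0,0,0,0,-1],
    [0,0,0,0,0,0,-1],
    [0,0,0,0,0,0,-1],
    [0,0,0,0,0,0,-1],
    [0,0,0,0,0,0,-1],
  ],
)

```text
time_s: 27.35
eef_pos: [0.431, -0.2856, 0.1912]
eef_rot: [-0.0, 0.904, 0.427, -0.0]
wrist_force: [0.8, -0.1, 0.3]
opening: 1.0
grasp_force: 0.0
```

```bash
python3 - <<'E'
from bench import ctrl
from h import *
status(ctrl)
c=ctrl.camera("top"); P=cloud(c);z=P[...,2]
for x,y in((.535,-.167),(.619,.126)):
    m=(z>.065)&(z<.118)&(np.hypot(P[...,0]-x,P[...,1]-y)<.05)
    n,l,st,ce=cv2.connectedComponentsWithStats(m.astype(np.uint8))
    for i in range(1,n):
        if st[i,4]>6: q=P[l==i]; print(ce[i],st[i,4],q.mean(0))
cv2.imwrite("pics/t4.png",cv2.resize(c["color"][135:275,235:415,::-1],None,fx=4,fy=4,interpolation=cv2.INTER_CUBIC))
E
```

```text
t 27.35 p [ 0.431  -0.2856  0.1912] a -0.689 z [-0.0001  0.0002 -1.    ] F [ 0.8099 -0.0632  0.2597] op 1.0 g 0.0
[376.3596 205.8158] 114 [ 0.5324 -0.1678  0.0904]
[271.5658 174.4079] 76 [0.6176 0.1229 0.0989]
```

View pics/t4.png

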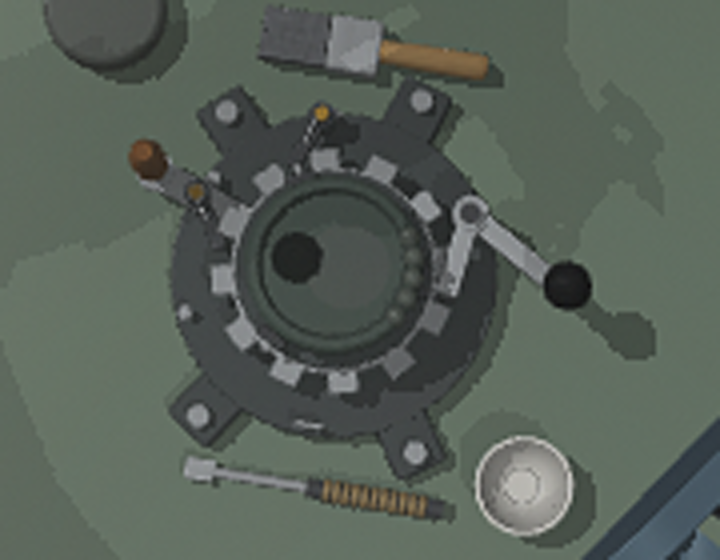

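The knob is back at (568,285), the same place as at the start. The handle is at rest at (147,160), the stone is a quarter round, and the neighbouring things have not moved.

```bash
python3 -c "
from bench import ctrl
print(ctrl.hand_in())"
```

```text
the job is handed in; nothing more can be done
None
```

The job is handed in after about 27 s of the 67 s allowed: the lock was swung fully out, the stone advanced three divisions (a quarter turn) with three full strokes, the index lever left at its rest stop and the lock swung fully home, with the nearby things seen in the last picture still in place.

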